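# Load a tube blank into the welding V-block

### The job

Load the tube blank for welding: roll it along the bench by its side, up the ramp and over the lip, until it lies fully down in the groove of the V-block, then push its free end until the tube is right up against the end stop. Only push it with the fingers: do not pick it up or carry it, leave the other pieces on the bench where they are, and finish clear of everything.

Things in the scene. Friction and masses are not known exactly. Their poses are not given: they have to be found in the camera images.
- vblock: Black V-block fixed on the bench, 145 mm long. Origin: on the bench, half-way along the groove, under its bottom line. x runs along the groove towards the end stop (away from the robot, within 0.35 rad), y is the way the tube is rolled in (to the robot's left), z up. Ramp, groove and jaw span x -72.5 to +72.5 mm. The far jaw is 34 mm high, with a flat top from y +32 to +54 mm.
- ramp_foot (a point): Middle of the straight foot of the V-block's ramp, on the bench, at V-block y -90 mm. From here the ramp rises evenly in +y to the lip. Axes as the V-block's.
- lip (a point): Middle of the lip at the ramp's top, 16 mm high, at V-block y -14 mm. Beyond it the groove's near flank falls at 45 degrees to the bottom line (y 0, 2 mm high); the far flank rises from there at 45 degrees to the top of the far jaw. Axes as the V-block's.
- stop_face (a point): Point on the face of the end stop where the middle of the tube's end meets it: V-block x +72.5, y 0, 24.6 mm high. The stop is a bare steel plate across the groove's far end, 12 mm thick, 50 mm high, spanning V-block y -20 to +50 mm. The groove's other end, at x -72.5 mm, is open. Axes as the V-block's.
- tube_center (a point): Centre of the tube, the only long round piece lying free on the bench: steel, 32 mm diameter, 145 mm long, 0.24-0.48 kg, rolls freely. x along the tube (y, z turn as it rolls). Starts 55-120 mm before the ramp's foot, up to 0.18 rad askew, 15-37 mm short of the stop along x. Fully down in the groove: 24.6 mm high, V-block y 0. At the stop: V-block x 0, free end flush with the block.
- stub: A short steel tube stub standing upright, 32 mm in diameter, 45 mm high, origin at the centre of its underside. To be left alone; it stands beyond the stop end of the tube.
- collar: A dark steel ring lying flat, 52 mm outside, 32 mm inside diameter, 18 mm high, origin at the centre of its underside. To be left alone; behind the V-block's far jaw.
- gauge: A steel block 30 x 50 x 25 mm high, origin at the centre of its underside. To be left alone; behind the V-block's far jaw.
Things that resemble listed ones, but are neither listed nor needed, are in the scene too. Of the things that look like the part that bears tube_center, take the one that is nearest to the robot's base at the start.

How it is judged:
By the outcome, as a careful person would: the job done as asked, in the order asked, and still so for the second after the job is handed in, with the robot touching nothing.
It also fails if it takes over 61 s, if anything falls off the work surface, if the arm or the gripper's body presses on something with over 40 N, if the wrist force passes 120 N, or if a joint passes its speed limit or range.

### The arm

A 6-joint arm with a two-finger parallel gripper is mounted at the origin on the work surface. World frame = base frame: x ahead of the robot, y to its left, z up, the work surface at z = 0. Lengths are in m, angles in rad, forces in N, time in s.
With the tool pointing down it reaches from about 0.3 to 0.775 m from the base axis. Payload 14.6 kg.
Tool frame: the origin (TCP) lies on the centre line of the jaws, within the pads' length; the fingertips stand 25 mm ahead of it and the grasp point (between the pads) lies 6 mm ahead of it (ctrl.tip_reach is the distance from the TCP to the fingertips, in m); z points along the fingers, y is the line along which they close (so a half turn about z gives the same grasp; the last joint's range is limited). The gripper opens to 94 mm and grips with 3 to 60 N. Pads are 16 mm wide; open, the fingers measure 119 mm over their backs; the gripper's body (75 mm by 177 mm) begins 78 mm behind the grasp point.
Start: joints at [-1.267, 0.3, 1.521, -0, 1.321, -0.067], TCP at [0.199, -0.513, 0.23] pointing down, gripper open.
Joint ranges: [-3.03, 3.03], [-0.79, 2.21], [0.23, 2.52], [-1.04, 4.18], [0, 3.07], [-2.55, 2.55]. Speed limits (rad/s): [2.22, 2.22, 2.57, 3.14, 3.14, 3.14].

### API

Orientations are given as [roll, pitch, yaw] about the fixed x, y, z axes, in that order (R = Rz(yaw) Ry(pitch) Rx(roll)).
In Python, from station import ctrl gives the robot as it stands. The module is installed in compiled form; this text tells all that it offers.
- The arm moves only by the tool apply_moves, never from a script. Its argument "deltas" is a list of rows, each a list of 7 numbers: the closure in counts, from 0 (fully open) to 255 (shut), then the shift along the world's x, y, z in cm, then the turn, a rotation vector about the world's x, y, z in rad. In form: [[jaw, tx, ty, tz, ax, ay, az], ...]. A call has 1 to 10 rows; each row shifts and turns the commanded pose from where the row before left it; what a row does not reach is not made up. A row lasts 1/10 s, in which the tool goes at most 50 mm and 8.59 degrees, less where a joint would pass 70% of its speed; a pose out of reach is approached as far as the arm can. A call with a gripper value outside its range is refused whole. The fingers move at their own pace and stop on an object; "grip_force" is the grip in N (left out, the last holds). Time passes only in rows, so rows that do not move let the fingers close. It gives the time, the measured TCP pose, the force, the opening and the grip force at its end, in the units of the state.
- ctrl.get_obs(): the state, without advancing time (a new reading comes with each control period).
- ctrl.camera(name): name is "side" or "top" or "wrist"; returns a dict with "img" (480x640x3 uint8, red, green, blue), "K" (3x3 intrinsics, pixels), "k1" (the pictures are not rectified: a ray, as slopes to the right and down, at radius r is drawn at 1 + k1 r^2 times it, then the intrinsics apply), "pose" (4x4, takes a point from camera to world coordinates); the wrist camera has in their place "hand_eye" (4x4, takes a point from camera to tool coordinates, whose origin is the TCP and whose axes are the flange's). Camera axes: x right, y up, looking along -z (the intrinsics and any distortion apply to the point x, -y, -z); pixel columns grow to the right and rows downward; lengths in m; the calibration is good to about 2 mm. A picture is of the moment at which its call begins: read the wrist's pose just before it. There is no depth.
- ctrl.hand_in(): hands the job in; it is judged then, once.
The state is a dict: "time_s": time; "qpos": joint angles; "joint_vel": joint speeds; "tau": joint torques, N m; "ee_pos": TCP position; "eef_rot": TCP orientation; "force": force on the tool from outside, world axes, zero at the start; "moment": the same for the moment, N m; "grip_width": finger opening in m; "grip_force": force on a finger pad.
Only numpy, scipy, OpenCV 4.12 (cv2) and the standard library are available. Lean on these libraries where they do the work, as an engineer would, in place of code of your own. Each camera call takes 0.05 s, during which the arm holds its last target. There are 200 camera calls.

## Working session

There is one attempt and no reset: what is moved stays moved. The work goes in short steps, Python scripts to look and compute and a tool call to move; the robot and the scene stay as the last step left them, time stands still between calls to the robot, and variables do not carry over. Pictures are saved under pics/ and viewed, at most 10 in all, crops included, and the job is handed in when it is done.

Besides the shell and the picture viewer there is one more tool, called after "Request:" as name(argument=value, ...), one argument or row to a line, values as JSON. apply_moves: Moves the arm, as the interface text tells. Its arguments: {"type":"object","properties":{"deltas":{"type":"array"},"grip_force":{"type":"number"}},"required":["deltas"]}

```bash
mkdir -p pics; cat > h.py <<'E'
import numpy as np, cv2
from station import ctrl
def snap(n,f):
    c=ctrl.camera(n); np.savez(f'pics/{f}.npz',**{k:v for k,v in c.items()}); cv2.imwrite(f'pics/{f}.png',c['img'][:,:,::-1]); return c
def ray(c,uv,T=None):
    T=c['pose'] if T is None else T
    K=np.array(c['K'],float); k=float(c['k1'])
    p=cv2.undistortPoints(np.array(uv,float).reshape(-1,1,2),K,np.array([k,0,0,0.])).reshape(-1,2)
    d=np.c_[p[:,0],-p[:,1],-np.ones(len(p))]@T[:3,:3].T
    return T[:3,3],d
def onz(c,uv,z,T=None):
    o,d=ray(c,uv,T); return o+d*((z-o[2])/d[:,2])[:,None]
E
python3 - <<'E'
from h import *
for n in('top','side'):
    c=snap(n,n+'0'); print(n,c['K'],c['k1'],c['pose'])
print(ctrl.get_obs(), ctrl.tip_reach)
E
```

```text
top [[501.2436278    0.         327.3973971 ]
 [  0.         501.2436278  245.57676351]
 [  0.           0.           1.        ]] -0.007211892068497151 [[ 0.02016954  0.99252133 -0.12039353  0.57665329]
 [-0.99979007  0.02045688  0.00115113  0.02787247]
 [ 0.0036054   0.12034504  0.99272558  0.96771646]
 [ 0.          0.          0.          1.        ]]
side [[473.27813187   0.         329.28305587]
 [  0.         473.27813187 240.04297938]
 [  0.           0.           1.        ]] -0.0917533639229766 [[ 0.96315848  0.18243144 -0.19759686  0.51500439]
 [-0.26881835  0.67466473 -0.68743305 -0.48419097]
 [ 0.00790223  0.71522463  0.69884997  0.5677364 ]
 [ 0.          0.          0.          1.        ]]
{'time_s': 0.1, 'qpos': array([-1.26657934e+00,  3.00388092e-01,  1.52148956e+00, -1.93017132e-05,
        1.32071752e+00, -6.66185614e-02]), 'joint_vel': array([ 0.0002888 , -0.00227473, -0.00133115, -0.0001018 ,  0.00043659,
        0.00021808]), 'tau': array([ 5.93838849e-04, -5.32650197e+01, -3.53283226e+01,  7.10016349e-02,
        2.35162867e-02, -4.56341559e-05]), 'ee_pos': array([ 0.19923928, -0.51242565,  0.22997057]), 'eef_rot': array([-3.14059112e+00, -4.80816572e-05,  3.70840309e-01]), 'force': array([0.29225154, 1.14805616, 0.3872339 ]), 'moment': array([-0.05550536,  0.00428405,  0.01195866]), 'grip_force': 0.0, 'grip_width': 0.09399624789444211} 0.025
```

View pics/top0.png

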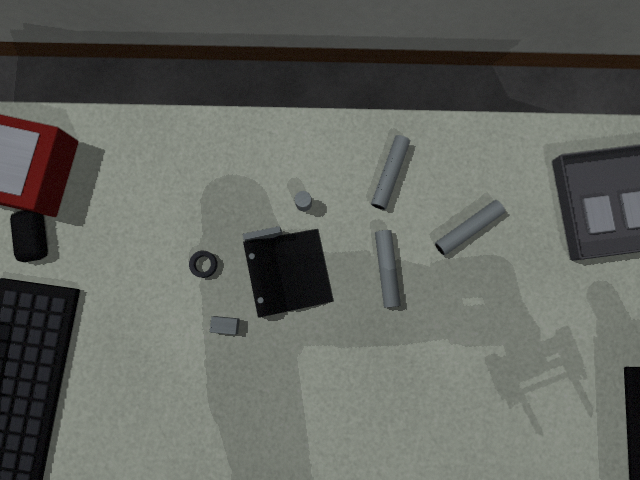

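View pics/side0.png

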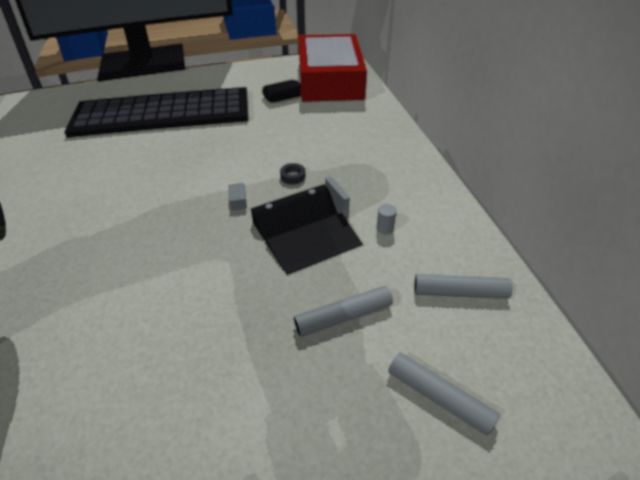

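The top view shows three tubes: A (388,268), B (390,172) and C (471,228). A fits best: it is nearest the base (image bottom), lies just before the ramp foot, and is roughly parallel to the groove. I'll check it in an enlarged crop.

```bash
python3 - <<'E'
from h import *
c=dict(np.load('pics/top0.npz')); im=c['img'][:,:,::-1]
cr=im[210:330,240:420]; cr=cv2.convertScaleAbs(cr,alpha=1.6,beta=20)
cv2.imwrite('pics/crop0.png',cv2.resize(cr,None,fx=4.4,fy=4.4,interpolation=cv2.INTER_CUBIC))
for n,uv in dict(A=(388,268),B=(390,172),C=(471,228)).items():
    p=onz(c,[uv],.016)[0]; print(n,p,np.hypot(*p[:2]))
P=onz(c,[(318,230),(333,301)],0); print(P)
E
```

```text
A [ 0.65146705 -0.0894234   0.016     ] 0.6575757444280932
B [ 0.83898716 -0.09228701  0.016     ] 0.844047595259479
C [ 0.73182444 -0.24877307  0.016     ] 0.7729521641656634
[[0.72425831 0.04570822 0.        ]
 [0.58710459 0.01383824 0.        ]]
```

View pics/crop0.png

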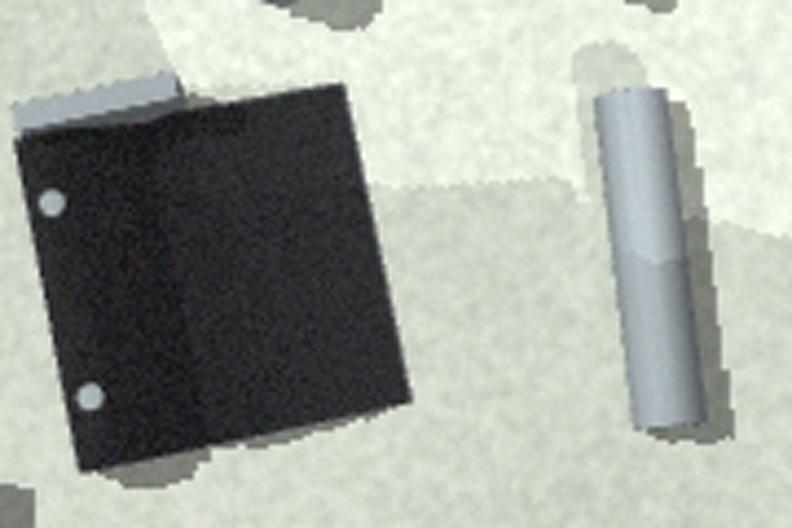

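The crop confirms tube A: corners at about (597,97), (665,90), (705,420) and (635,430). The ramp foot edge runs from (346,84) to (411,401), and the jaw's back top edge from (15,138) to (80,470).

```bash
cat >> h.py <<'E'
def cp(p): return (np.array(p,float)+.5)/4.4-.5+np.array([240,210])
E
python3 - <<'E'
from h import *
c=dict(np.load('pics/top0.npz'))
F=onz(c,cp([(346,84),(411,401)]),0); J=onz(c,cp([(15,138),(80,470)]),.034)
print(F,J)
for a in(F,J): print(np.linalg.norm(a[0]-a[1]),np.arctan2(*(a[0]-a[1])[1::-1]))
th=np.mean([np.arctan2(*(a[0]-a[1])[1::-1]) for a in(F,J)])
X=np.array([np.cos(th),np.sin(th)]);Y=np.array([-X[1],X[0]])
o1=F.mean(0)[:2]+.09*Y; o2=J.mean(0)[:2]-.054*Y; print('th',th,'o',o1,o2)
o=(o1+o2)/2
# tube: silhouette mid-line at z~.016 (sides), ends
T=onz(c,cp([(597,97),(665,90),(705,420),(635,430)]),.016)
e1=T[:2].mean(0)[:2];e2=T[2:].mean(0)[:2]
print('tube',e1,e2,np.linalg.norm(e1-e2),'yaw',np.arctan2(*(e1-e2)[::-1]))
for p in(e1,e2,(e1+e2)/2): print('in V',(p-o)@X,(p-o)@Y)
np.savez('v.npz',o=o,th=th)
# refine with side view: foot corners
s=dict(np.load('pics/side0.npz'))
A=onz(s,[(361,243),(289,272)],0);print('side foot',A)
B=onz(s,[(391,293),(297,325)],.016);print('side tube',B)
print('stub',onz(s,[(386,231)],0), 'stub top view',onz(c,[(303,199)],.045))
E
```

```text
[[0.72682552 0.04527758 0.        ]
 [0.58758245 0.01380362 0.        ]] [[0.69532385 0.18536935 0.034     ]
 [0.55562747 0.1524844  0.034     ]]
0.14275589008830317 0.22230037681818096
0.1435148030115656 0.23119384588874264
th 0.22674711135346182 o [0.63697116 0.11723685] [0.63761535 0.11630912]
tube [ 0.72273163 -0.07946296] [ 0.5794065  -0.09717877] 0.14441586621083838 yaw 0.12298192222424209
in V 0.03913576337618044 -0.21042018616780317
in V -0.1045033218880888 -0.19546172375113882
in V -0.03268377925595417 -0.20294095495947098
side foot [[0.72587254 0.05317324 0.        ]
 [0.59334511 0.02043373 0.        ]]
side tube [[ 0.72991553 -0.07532632  0.016     ]
 [ 0.58083156 -0.0949389   0.016     ]]
stub [[0.77776245 0.07015779 0.        ]] stub top view [[0.7755799 0.0743198 0.045    ]]
```

Request:
apply_moves(
  deltas=[
    [0, 2.3, 1.9, 0, 0, 0, 0.066],
    [0, 2.3, 1.9, 0, 0, 0, 0.066],
    [0, 2.3, 1.9, 0, 0, 0, 0.066],
    [0, 2.3, 1.9, 0, 0, 0, 0.066],
    [0, 2.3, 1.9, 0, 0, 0, 0.066],
    [0, 2.3, 1.9, 0, 0, 0, 0.066],
    [0, 2.3, 1.9, 0, 0, 0, 0.066],
    [0, 2.3, 1.9, 0, 0, 0, 0.066],
    [0, 2.3, 1.9, 0, 0, 0, 0.066],
    [0, 2.3, 1.9, 0, 0, 0, 0.066],
  ],
)

```text
time_s: 1.1
ee_pos: [0.4301, -0.3216, 0.2302]
eef_rot: [-3.141, -0.0, 1.033]
force: [0.6, -0.9, 0.1]
grip_width: 0.0939
grip_force: 0.0
```

Request:
apply_moves(
  deltas=[
    [0, 2.3, 1.9, 0, 0, 0, 0.066],
    [0, 2.3, 1.9, 0, 0, 0, 0.066],
    [0, 2.3, 1.9, 0, 0, 0, 0.066],
    [0, 2.3, 1.9, 0, 0, 0, 0.066],
    [0, 2.3, 1.9, 0, 0, 0, 0.066],
    [0, 2.3, 1.9, 0, 0, 0, 0.066],
    [0, 2.3, 1.8, 0, 0, 0, 0.066],
    [0, 2.3, 1.8, 0, 0, 0, 0.066],
    [0, 2.3, 1.8, 0, 0, 0, 0.066],
    [0, 2.0, 1.8, 0, 0, 0, 0.066],
  ],
)

```text
time_s: 2.1
ee_pos: [0.6571, -0.1357, 0.2298]
eef_rot: [-3.141, -0.0, 1.694]
force: [-0.7, -0.3, -0.3]
grip_width: 0.0941
grip_force: 0.0
```

```bash
python3 - <<'E'
from h import *
o=ctrl.get_obs(); print(o['ee_pos'],o['eef_rot'],o['time_s'])
c=snap('wrist','w0'); print(c['K'],c['hand_eye'])
E
```

```text
[ 0.65710524 -0.13567482  0.22981549] [-3.14071909e+00 -3.36984482e-04  1.69365037e+00] 2.1
[[365.35598346   0.         311.44281976]
 [  0.         365.35598346 241.48986257]
 [  0.           0.           1.        ]] [[ 1.27355262e-03  9.72556786e-01  2.32662151e-01  6.73884885e-02]
 [ 9.99999168e-01 -1.28627157e-03 -9.70480700e-05 -4.65704789e-04]
 [ 2.04881952e-04  2.32662081e-01 -9.72557615e-01 -1.54885049e-01]
 [ 0.00000000e+00  0.00000000e+00  0.00000000e+00  1.00000000e+00]]
```

View pics/w0.png

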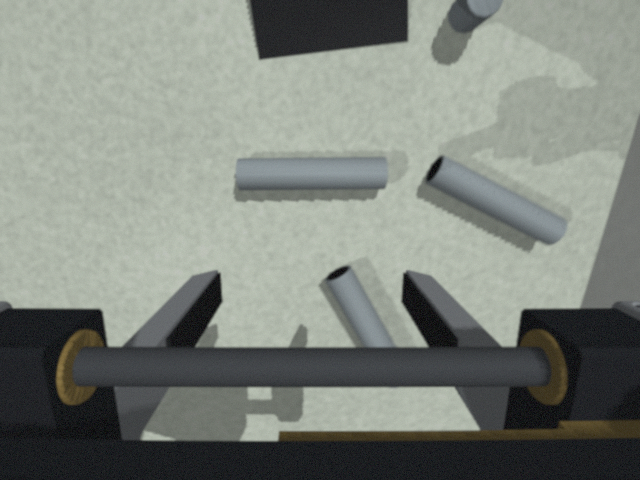

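The wrist view shows tube A at (237–387, ~173), the ramp foot above it at (260–407, ~50), and tube C's end at (340,270).

```bash
cat >> h.py <<'E'
from scipy.spatial.transform import Rotation as Ro
def wT(c,o):
    T=np.eye(4);T[:3,:3]=Ro.from_euler('xyz',o['eef_rot']).as_matrix();T[:3,3]=o['ee_pos'];return T@c['hand_eye']
V=lambda:(np.load('v.npz')['o'],float(np.load('v.npz')['th']))
def inV(p):
    o,t=V();d=np.asarray(p)[...,:2]-o;return np.stack([d@[np.cos(t),np.sin(t)],d@[-np.sin(t),np.cos(t)]],-1)
def fromV(q):
    o,t=V();q=np.asarray(q,float);return o+q[...,0:1]*[np.cos(t),np.sin(t)]+q[...,1:2]*[-np.sin(t),np.cos(t)]
E
python3 - <<'E'
from h import *
c=dict(np.load('pics/w0.npz')); o=dict(ee_pos=[.6571,-.1357,.2298],eef_rot=[-3.1407,-.0003,1.6937])
T=wT(c,o)
p=onz(c,[(237,174),(387,172.5),(312,173)],.016,T);print(p,inV(p),np.linalg.norm(p[0]-p[1]),np.arctan2(*(p[1]-p[0])[1::-1]))
f=onz(c,[(260,58),(407,41)],0,T);print(f,inV(f))
print('C end',onz(c,[(340,270)],.016,T))
# finger tips? fingers clearance
E
```

```text
[[ 0.57695279 -0.09702906  0.016     ]
 [ 0.7248179  -0.07708102  0.016     ]
 [ 0.65091048 -0.08685916  0.016     ]] [[-0.10686057 -0.19476423]
 [ 0.04170411 -0.20856823]
 [-0.0325097  -0.20148101]] 0.1492046070055501 0.13409736577293604
[[0.58720768 0.01546811 0.        ]
 [0.72620513 0.04823017 0.        ]] [[-0.07157779 -0.08745206]
 [ 0.07122693 -0.08677651]]
C end [[ 0.69283125 -0.1833743   0.016     ]]
```

Request:
apply_moves(
  deltas=[
    [0, 0, 0, -2.5, 0, 0, 0],
    [0, 0, 0, -2.5, 0, 0, 0],
    [0, 0, 0, -2.5, 0, 0, 0],
    [0, 0, 0, -2.5, 0, 0, 0],
    [0, 0, 0, -2.5, 0, 0, 0],
    [0, 0, 0, -2.5, 0, 0, 0],
    [0, 0, 0, -2.5, 0, 0, 0],
    [0, 0, 0, -1.2, 0, 0, 0],
    [0, 0, 0, -0.7, 0, 0, 0],
    [0, 0, 0, 0, 0, 0, 0],
  ],
)

```text
time_s: 3.15
ee_pos: [0.6562, -0.1366, 0.0361]
eef_rot: [-3.141, -0.0, 1.691]
force: [0.7, 0.5, -0.6]
grip_width: 0.0941
grip_force: 0.0
```

Request:
apply_moves(
  deltas=[
    [0, -0.03, 0.3, 0, 0, 0, 0],
    [0, -0.03, 0.3, 0, 0, 0, 0],
    [0, -0.03, 0.3, 0, 0, 0, 0],
    [0, -0.03, 0.3, 0, 0, 0, 0],
    [0, -0.03, 0.3, 0, 0, 0, 0],
    [0, -0.03, 0.3, 0, 0, 0, 0],
    [0, -0.03, 0.3, 0, 0, 0, 0],
  ],
)

```text
time_s: 3.85
ee_pos: [0.6542, -0.1153, 0.0365]
eef_rot: [3.142, 0.0, 1.691]
force: [-0.7, -0.2, -0.2]
grip_width: 0.0939
grip_force: 0.0
```

```bash
python3 - <<'E'
from h import *
o=ctrl.get_obs(); print(o['ee_pos'],o['eef_rot'],o['time_s'],o['force'])
c=snap('wrist','w1'); s=snap('side','s1')
cv2.imwrite('pics/v1.png',np.vstack([cv2.resize(c['img'][:,:,::-1],(400,300)),cv2.resize(s['img'][150:390,200:520,::-1],(400,300))]))
E
```

```text
[ 0.65417514 -0.11534076  0.03647969] [3.14156426e+00 1.82353782e-05 1.69083881e+00] 3.85 [-0.70953929 -0.23341184 -0.23004823]
```

View pics/v1.png

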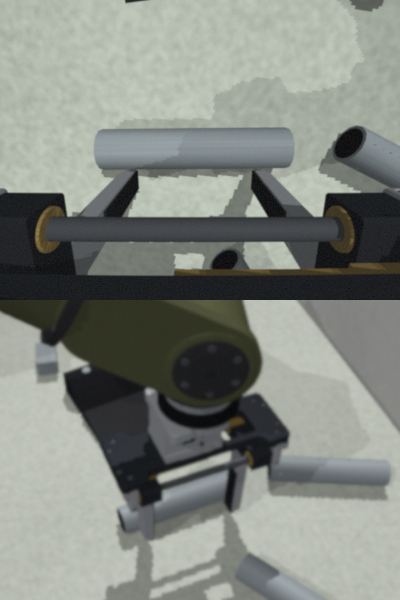

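Both fingers sit just behind the tube, parallel to it. Now I'll push, turning it in line with the groove.

Request:
apply_moves(
  deltas=[
    [0, -0.05, 0.4, 0, 0, 0, 0],
    [0, -0.05, 0.4, 0, 0, 0, 0.007],
    [0, -0.06, 0.4, 0, 0, 0, 0.01],
    [0, -0.06, 0.4, 0, 0, 0, 0.01],
    [0, -0.07, 0.4, 0, 0, 0, 0.01],
    [0, -0.07, 0.4, 0, 0, 0, 0.01],
    [0, -0.08, 0.4, 0, 0, 0, 0.01],
    [0, -0.08, 0.4, 0, 0, 0, 0.01],
    [0, -0.09, 0.4, 0, 0, 0, 0.01],
    [0, -0.09, 0.4, 0, 0, 0, 0.01],
  ],
)

```text
time_s: 4.95
ee_pos: [0.6471, -0.0753, 0.0365]
eef_rot: [3.142, 0.0, 1.779]
force: [0.4, 0.0, 0.4]
grip_width: 0.0939
grip_force: 0.3
```

Request:
apply_moves(
  deltas=[
    [0, -0.09, 0.4, 0, 0, 0, 0.01],
    [0, -0.09, 0.4, 0, 0, 0, 0.01],
    [0, -0.09, 0.4, 0, 0, 0, 0],
    [0, -0.09, 0.4, 0, 0, 0, 0],
    [0, -0.09, 0.4, 0, 0, 0, 0],
    [0, -0.09, 0.4, 0, 0, 0, 0],
    [0, -0.09, 0.4, 0, 0, 0, 0],
    [0, -0.09, 0.4, 0, 0, 0, 0],
    [0, -0.09, 0.4, 0, 0, 0, 0],
    [0, -0.09, 0.4, 0, 0, 0, 0],
  ],
)

```text
time_s: 5.95
ee_pos: [0.6381, -0.0353, 0.0364]
eef_rot: [-3.142, -0.0, 1.798]
force: [-0.6, -0.6, 0.6]
grip_width: 0.0942
grip_force: 0.4
```

```bash
python3 - <<'E'
from h import *
o=ctrl.get_obs(); print(o['ee_pos'],o['eef_rot'],o['time_s'],o['force'],inV(o['ee_pos']))
c=snap('wrist','w2')
im=c['img'].astype(int);T=wT(c,o)
# tube mask in wrist: bluish grey
m=((im[...,2]-im[...,0]>8)&(im[...,2]>80)).astype(np.uint8);m[360:]=0
n,l,st,ce=cv2.connectedComponentsWithStats(m)
for i in np.argsort(-st[1:,4])[:4]+1:
    r=cv2.minAreaRect(np.argwhere(l==i)[:,::-1].astype(np.float32));print(st[i],ce[i],r)
E
```

```text
[ 0.63808774 -0.03525642  0.03640045] [-3.14150801e+00 -3.06890844e-05  1.79783055e+00] 5.95 [-0.62147194 -0.62230492  0.57601575] [-0.03340345 -0.14831649]
[  171   185   320    94 19589] [328.86032978 230.90857114] ((330.0107421875, 234.00119018554688), (321.34637451171875, 68.46629333496094), 6.2034478187561035)
[612 104  28  13  94] [627.89361702 108.35106383] ((625.494384765625, 109.8812255859375), (10.939984321594238, 27.54022216796875), 87.27368927001953)
[163 303  12  15  53] [168.49056604 310.        ] ((168.94119262695312, 310.2647399902344), (13.096923828125, 11.399173736572266), 75.96376037597656)
[153 352  19   8  44] [161.18181818 355.59090909] ((161.8564453125, 355.9356689453125), (18.408187866210938, 6.467741966247559), 5.710593223571777)
```

View pics/w2.png

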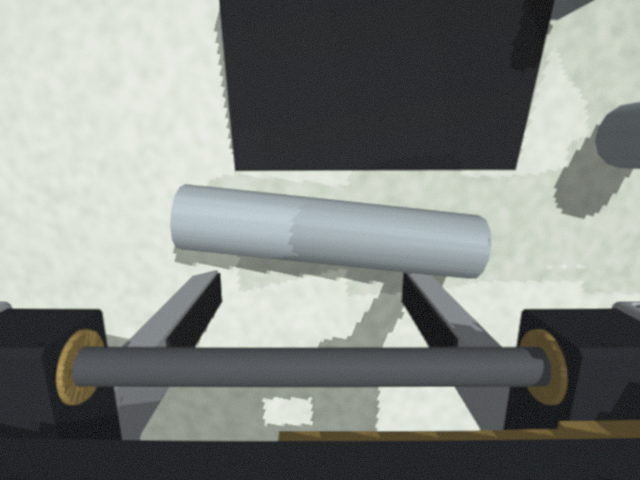

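The near end ran slightly ahead: the tube is still about 0.1 rad askew, with the right finger on it. Pushing on square against the ramp should align it.

Request:
apply_moves(
  deltas=[
    [0, -0.07, 0.29, 0, 0, 0, 0],
    [0, -0.07, 0.29, 0, 0, 0, 0],
    [0, -0.07, 0.29, 0, 0, 0, 0],
    [0, -0.07, 0.29, 0, 0, 0, 0],
    [0, -0.07, 0.29, 0, 0, 0, 0],
    [0, -0.07, 0.29, 0, 0, 0, 0],
    [0, -0.07, 0.29, 0, 0, 0, 0],
    [0, -0.07, 0.29, 0, 0, 0, 0],
    [0, -0.07, 0.29, 0, 0, 0, 0],
    [0, -0.07, 0.29, 0, 0, 0, 0],
  ],
)

```text
time_s: 7.0
ee_pos: [0.6312, -0.0064, 0.0365]
eef_rot: [3.141, 0.0, 1.798]
force: [0.8, -1.9, 0.9]
grip_width: 0.0935
grip_force: 0.7
```

Request:
apply_moves(
  deltas=[
    [0, -0.07, 0.29, 0, 0, 0, 0],
    [0, -0.07, 0.29, 0, 0, 0, 0],
    [0, -0.07, 0.29, 0.06, 0, 0, 0],
    [0, -0.07, 0.29, 0.06, 0, 0, 0],
    [0, -0.07, 0.29, 0.06, 0, 0, 0],
    [0, -0.07, 0.29, 0.06, 0, 0, 0],
    [0, -0.07, 0.29, 0.06, 0, 0, 0],
  ],
)

```text
time_s: 7.7
ee_pos: [0.6264, 0.0137, 0.0398]
eef_rot: [3.141, 0.0, 1.798]
force: [1.4, -4.5, 4.2]
grip_width: 0.0938
grip_force: 2.6
```

```bash
cat >> h.py <<'E'
def tube(c,T,z):
    im=c['img'].astype(int)
    m=((im[...,2]-im[...,0]>8)&(im[...,2]>80)).astype(np.uint8);m[340:]=0
    n,l,st,ce=cv2.connectedComponentsWithStats(m)
    i=np.argmax(st[1:,4])+1
    r=cv2.minAreaRect(np.argwhere(l==i)[:,::-1].astype(np.float32)); b=cv2.boxPoints(r)
    b=b[np.argsort(b[:,0])]; e=[b[:2].mean(0),b[2:].mean(0)]
    return st[i],r,inV(onz(c,e,z,T))
E
python3 - <<'E'
from h import *
o=ctrl.get_obs(); print(o['ee_pos'],o['eef_rot'],o['time_s'],o['force'],inV(o['ee_pos']))
c=snap('wrist','w3'); print(tube(c,wT(c,o),.022))
E
```

```text
[0.62642709 0.01370384 0.03976044] [3.14110492e+00 3.78688809e-04 1.79768272e+00] 7.7 [ 1.39672923 -4.46209691  4.24286457] [-0.03375891 -0.09798805]
(array([  177,   209,   322,    69, 19793], dtype=int32), ((337.4862976074219, 242.48135375976562), (321.1343688964844, 67.63599395751953), 0.5305013060569763), array([[-0.09967949, -0.07169185],
       [ 0.05710496, -0.0729816 ]]))
```

Aligned now (0.5°) and starting up the ramp. Continuing.

Request:
apply_moves(
  deltas=[
    [0, -0.07, 0.29, 0.06, 0, 0, 0],
    [0, -0.07, 0.29, 0.06, 0, 0, 0],
    [0, -0.07, 0.29, 0.06, 0, 0, 0],
    [0, -0.07, 0.29, 0.06, 0, 0, 0],
    [0, -0.07, 0.29, 0.06, 0, 0, 0],
    [0, -0.07, 0.29, 0.06, 0, 0, 0],
    [0, -0.07, 0.29, 0.06, 0, 0, 0],
  ],
)

```text
time_s: 8.45
ee_pos: [0.6215, 0.0339, 0.0439]
eef_rot: [3.141, 0.0, 1.798]
force: [2.1, -5.5, 3.9]
grip_width: 0.0938
grip_force: 2.6
```

```bash
python3 - <<'E'
from h import *
o=ctrl.get_obs(); print(o['ee_pos'],o['eef_rot'],o['time_s'],o['force'],inV(o['ee_pos']))
c=snap('wrist','w4'); print(tube(c,wT(c,o),.027))
E
```

```text
[0.62148772 0.03393882 0.04385561] [3.14128422e+00 3.09348293e-04 1.79768576e+00] 8.45 [ 2.05670487 -5.5478001   3.92635285] [-0.03402283 -0.07716062]
(array([  177,   209,   322,    69, 19947], dtype=int32), ((337.4954833984375, 242.927490234375), (321.08319091796875, 67.26007843017578), 0.2767890393733978), array([[-0.09964341, -0.05122741],
       [ 0.05632924, -0.05179367]]))
```

Request:
apply_moves(
  deltas=[
    [0, -0.07, 0.29, 0.06, 0, 0, 0],
    [0, -0.07, 0.29, 0.06, 0, 0, 0],
    [0, -0.07, 0.29, 0.06, 0, 0, 0],
    [0, -0.07, 0.29, 0.06, 0, 0, 0],
    [0, -0.07, 0.29, 0.06, 0, 0, 0],
    [0, -0.07, 0.29, 0.06, 0, 0, 0],
    [0, -0.07, 0.29, 0.06, 0, 0, 0],
    [0, -0.07, 0.29, 0.06, 0, 0, 0],
    [0, -0.07, 0.29, 0.06, 0, 0, 0],
    [0, -0.07, 0.29, 0.06, 0, 0, 0],
  ],
)

```text
time_s: 9.5
ee_pos: [0.6145, 0.0629, 0.0498]
eef_rot: [3.141, 0.0, 1.798]
force: [1.1, -5.9, 3.9]
grip_width: 0.094
grip_force: 2.6
```

Request:
apply_moves(
  deltas=[
    [0, -0.04, 0.2, 0.04, 0, 0, 0],
    [0, -0.04, 0.2, 0.04, 0, 0, 0],
    [0, -0.04, 0.2, 0.04, 0, 0, 0],
    [0, -0.04, 0.2, 0.04, 0, 0, 0],
    [0, -0.04, 0.2, 0.04, 0, 0, 0],
    [0, -0.04, 0.2, 0.04, 0, 0, 0],
  ],
)

```text
time_s: 10.1
ee_pos: [0.6116, 0.0755, 0.0516]
eef_rot: [-3.141, -0.001, 1.798]
force: [0.2, -0.1, 0.5]
grip_width: 0.0937
grip_force: 0.0
```

```bash
python3 - <<'E'
from h import *
o=ctrl.get_obs(); print(o['ee_pos'],o['eef_rot'],o['time_s'],o['force'],inV(o['ee_pos']))
c=snap('wrist','w5'); print(tube(c,wT(c,o),.0246))
E
```

```text
[0.61155423 0.07549246 0.05163032] [-3.14053576e+00 -6.05203179e-04  1.79809957e+00] 10.1 [ 0.20203506 -0.05269043  0.54430833] [-0.03436042 -0.03443749]
(array([  181,   187,   314,    65, 18819], dtype=int32), ((337.50787353515625, 218.936767578125), (63.64739227294922, 313.0447082519531), 89.68518829345703), array([[-0.10090472,  0.0006497 ],
       [ 0.05761463,  0.00188049]]))
```

View pics/w5.png

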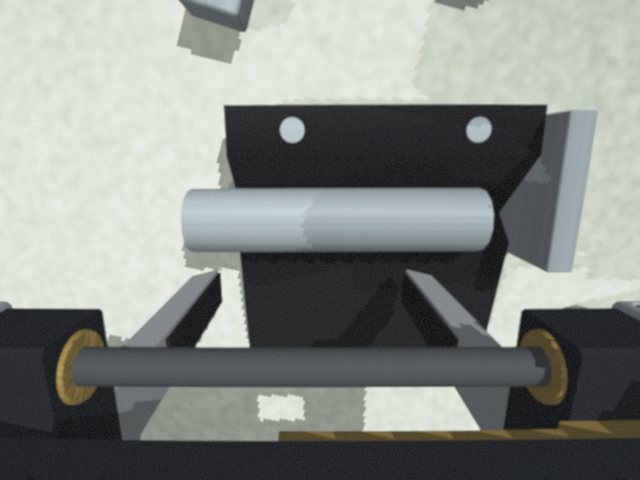

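The tube lies in the groove at V y≈0, parallel to it, with about 22 mm to go to the stop. I'll lift, turn the hand 90° and go to the free end with the jaw partly closed.

Request:
apply_moves(
  deltas=[
    [0, 0, 0, 2.5, 0, 0, 0],
    [0, 0, 0, 2.5, 0, 0, 0],
    [0, 0, 0, 2.5, 0, 0, 0],
    [0, 0, 0, 2.5, 0, 0, 0],
    [200, -0.6, 0.08, 0, 0, 0, -0.1],
    [200, -0.6, 0.08, 0, 0, 0, -0.1],
    [200, -0.6, 0.08, 0, 0, 0, -0.1],
    [200, -0.6, 0.08, 0, 0, 0, -0.1],
    [200, -0.6, 0.08, 0, 0, 0, -0.1],
    [200, -0.6, 0.08, 0, 0, 0, -0.1],
  ],
)

```text
time_s: 11.15
ee_pos: [0.5756, 0.08, 0.1518]
eef_rot: [-3.141, -0.0, 1.194]
force: [-0.5, -0.1, -0.8]
grip_width: 0.0492
grip_force: 0.0
```

Request:
apply_moves(
  deltas=[
    [200, -0.6, 0.08, 0, 0, 0, -0.1],
    [200, -0.6, 0.08, 0, 0, 0, -0.1],
    [200, -0.6, 0.08, 0, 0, 0, -0.1],
    [200, -0.6, 0.08, 0, 0, 0, -0.1],
    [200, -0.6, 0.08, 0, 0, 0, -0.1],
    [200, -0.6, 0.08, 0, 0, 0, -0.1],
    [200, -0.6, 0.08, 0, 0, 0, -0.1],
    [200, -0.6, 0.08, 0, 0, 0, -0.1],
    [200, -0.6, 0.08, 0, 0, 0, -0.1],
    [200, -0.6, 0.08, 0, 0, 0, -0.07],
  ],
)

```text
time_s: 12.15
ee_pos: [0.5155, 0.088, 0.1519]
eef_rot: [-3.141, 0.0, 0.224]
force: [-0.6, 0.7, 0.4]
grip_width: 0.0203
grip_force: 0.0
```

```bash
python3 - <<'E'
from h import *
o=ctrl.get_obs(); print(o['ee_pos'],o['eef_rot'],o['time_s'],o['force'],inV(o['ee_pos']),o['grip_width'])
c=snap('wrist','w6');s=snap('side','s6'); 
im=np.hstack([c['img'][:,:,::-1],s['img'][:,:,::-1]]);cv2.imwrite('pics/v6.png',cv2.resize(im,(800,300)))
E
```

```text
[0.51554254 0.08801671 0.15188365] [-3.14128622e+00  4.34195385e-04  2.24017315e-01] 12.15 [-0.59682577  0.67219798  0.38352254] [-0.12509892 -0.00064953] 0.020304114641714555
```

View pics/v6.png

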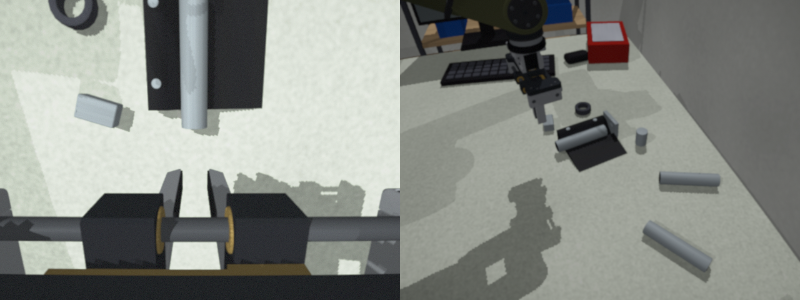

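The tube is centred between the fingers (column ~195) and its free end overhangs the block. I'll descend and push along the groove.

Request:
apply_moves(
  deltas=[
    [200, 0, 0, -2.0, 0, 0, 0],
    [200, 0, 0, -2.0, 0, 0, 0],
    [200, 0, 0, -2.0, 0, 0, 0],
    [200, 0, 0, -2.0, 0, 0, 0],
    [200, 0, 0, -1.5, 0, 0, 0],
    [200, 0, 0, -0.5, 0, 0, 0],
    [200, 0.4, 0.1, 0, 0, 0, 0],
    [200, 0.4, 0.1, 0, 0, 0, 0],
    [200, 0.4, 0.1, 0, 0, 0, 0],
    [200, 0.4, 0.1, 0, 0, 0, 0],
  ],
)

```text
time_s: 13.25
ee_pos: [0.5327, 0.092, 0.0527]
eef_rot: [3.141, -0.001, 0.228]
force: [-0.4, -0.2, -0.1]
grip_width: 0.0204
grip_force: 0.0
```

Request:
apply_moves(
  deltas=[
    [200, 0.29, 0.07, 0, 0, 0, 0],
    [200, 0.29, 0.07, 0, 0, 0, 0],
    [200, 0.29, 0.07, 0, 0, 0, 0],
    [200, 0.29, 0.07, 0, 0, 0, 0],
  ],
)

```text
time_s: 13.65
ee_pos: [0.5436, 0.0947, 0.052]
eef_rot: [-3.141, 0.0, 0.228]
force: [-3.0, 0.4, 0.6]
grip_width: 0.0202
grip_force: 1.2
```

Request:
apply_moves(
  deltas=[
    [200, 0.29, 0.07, 0, 0, 0, 0],
    [200, 0.29, 0.07, 0, 0, 0, 0],
    [200, 0.29, 0.07, 0, 0, 0, 0],
    [200, 0.2, 0.05, 0, 0, 0, 0],
    [200, 0.2, 0.05, 0, 0, 0, 0],
  ],
)

```text
time_s: 14.15
ee_pos: [0.5565, 0.0977, 0.052]
eef_rot: [3.142, 0.0, 0.228]
force: [-2.1, -0.2, 0.4]
grip_width: 0.0202
grip_force: 1.1
```

```bash
python3 - <<'E'
from h import *
o=ctrl.get_obs(); print(o['ee_pos'],o['eef_rot'],o['time_s'],o['force'],inV(o['ee_pos']),o['grip_width'])
E
```

```text
[0.55645103 0.09770538 0.05200399] [3.14157949e+00 5.76919219e-05 2.27795650e-01] 14.15 [-2.14832877 -0.15942466  0.36655411] [-0.08305947 -0.00040546] 0.0201861087704978
```

Contact is at about 2–3 N. I'll creep on until the stop shows in the force.

Request:
apply_moves(
  deltas=[
    [200, 0.1, 0.02, 0, 0, 0, 0],
    [200, 0.1, 0.02, 0, 0, 0, 0],
    [200, 0.1, 0.02, 0, 0, 0, 0],
  ],
)

```text
time_s: 14.45
ee_pos: [0.5572, 0.0979, 0.0517]
eef_rot: [-3.141, 0.006, 0.228]
force: [-24.3, -3.9, 15.3]
grip_width: 0.0209
grip_force: 12.3
```

Request:
apply_moves(
  deltas=[
    [200, 0.05, 0.01, 0, 0, 0, 0],
    [200, 0.05, 0.01, 0, 0, 0, 0],
  ],
)

```text
time_s: 14.65
ee_pos: [0.5573, 0.0979, 0.0517]
eef_rot: [-3.141, 0.009, 0.228]
force: [-29.3, -6.3, 18.7]
grip_width: 0.0203
grip_force: 14.7
```

A firm contact, 24–29 N. I'll back off gently, lift clear and check.

Request:
apply_moves(
  deltas=[
    [200, -0.1, -0.02, 0, 0, 0, 0],
    [200, -0.1, -0.02, 0, 0, 0, 0],
    [200, -0.2, -0.05, 0, 0, 0, 0],
    [200, -0.5, -0.12, 0, 0, 0, 0],
    [200, -1.0, -0.23, 0, 0, 0, 0],
    [200, -1.0, -0.23, 0, 0, 0, 0],
    [200, 0, 0, 3, 0, 0, 0],
    [200, 0, 0, 3, 0, 0, 0],
    [200, 0, 0, 3, 0, 0, 0],
    [200, 0, 0, 3, 0, 0, 0],
  ],
)

```text
time_s: 15.65
ee_pos: [0.531, 0.0917, 0.1734]
eef_rot: [3.141, -0.001, 0.228]
force: [1.1, -0.4, -0.7]
grip_width: 0.0203
grip_force: 0.0
```

Request:
apply_moves(
  deltas=[
    [200, -2, -3, 1, 0, 0, 0],
    [200, -2, -3, 1, 0, 0, 0],
    [200, -2, -3, 1, 0, 0, 0],
    [200, -1, -4, 0, 0, 0, 0],
    [200, 0, -4, 0, 0, 0, 0],
    [200, 0, -4, 0, 0, 0, 0],
    [200, 0, -4, 0, 0, 0, 0],
    [200, 0, 0, 0, 0, 0, 0],
  ],
)

```text
time_s: 16.45
ee_pos: [0.4607, -0.1617, 0.202]
eef_rot: [3.141, -0.0, 0.224]
force: [0.1, 0.1, -1.1]
grip_width: 0.0203
grip_force: 0.0
```

```bash
python3 - <<'E'
from h import *
o=ctrl.get_obs(); print(o['ee_pos'],o['time_s'],o['force'])
t=snap('top','t7');s=snap('side','s7')
a=cv2.resize(t['img'][215:325,235:345,::-1],(400,400),interpolation=cv2.INTER_CUBIC)
b=cv2.resize(s['img'][150:290,230:410,::-1],(400,400),interpolation=cv2.INTER_CUBIC)
cv2.imwrite('pics/v7.png',cv2.convertScaleAbs(np.hstack([a,b]),alpha=1.5,beta=15))
E
```

```text
[ 0.4607353  -0.16166111  0.20201044] 16.45 [ 0.07031923  0.13585875 -1.12892942]
```

View pics/v7.png

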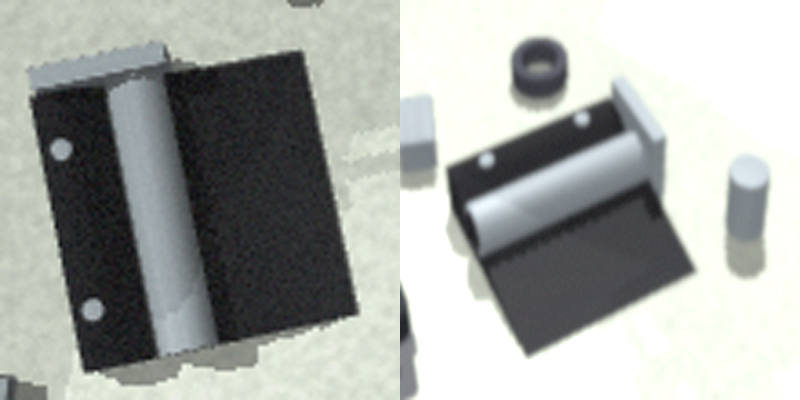

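The tube is down in the groove with its far end on the stop plate, at (135,80) in the top crop and (648,155) in the side crop. Its free end is flush with the block at (187,350), and the stub, collar and gauge are still in place.

```bash
python3 -c "
from station import ctrl
print(ctrl.hand_in())"
```

```text
the job is handed in; nothing more can be done
None
```

The tube was rolled up the ramp into the V-block groove and pushed against the end stop; the last pictures show it flush with the block and the other pieces in place, and the job is handed in at about 16.5 s with the arm clear.

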